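Sort drying cartridges and a reagent bottle at the titration bench

ROBOT

A 6-joint arm with a two-finger parallel gripper is mounted at the origin on the work surface. World frame = base frame: x ahead of the robot, y to its left, z up, the work surface at z = 0. Lengths are in mm, angles in rad, forces in N, time in s.
With the tool pointing down it reaches from about 275 to 1000 mm from the base axis. Payload 8.4 kg.
Tool frame: the origin (TCP) lies on the mounting face of the last link; the fingertips stand 173 mm ahead of it and the grasp point (between the pads) lies 155 mm ahead of it; z points along the fingers, y is the line along which they close (so a half turn about z gives the same grasp; the last joint's range is limited). The gripper opens to 85 mm and grips with 20 to 120 N. Pads are 22 mm wide; open, the fingers measure 114 mm over their backs; the gripper's body (76 mm by 85 mm) begins 54 mm behind the grasp point. The pads swing forward as they close: fully open they stand 13 mm farther back than shut.
Start: joints at [-1.321, 0.353, 1.633, -0, 1.155, -0.002], TCP at [155.716, -605.295, 404.681] pointing down, gripper open.
Joint ranges: [-2.63, 2.63], [-0.92, 2.1], [0.06, 2.66], [-1.3, 4.44], [0, 2.69], [-3.02, 3.02]. Speed limits (rad/s): [2.22, 2.22, 2.79, 3.14, 3.14, 3.14].

INTERFACE

Orientations are given as [roll, pitch, yaw] about the fixed x, y, z axes, in that order (R = Rz(yaw) Ry(pitch) Rx(roll)).
In Python, from rig import r gives the robot as it stands.
- The arm moves only by the tool apply_moves, never from a script. Its argument "deltas" is a list of rows, each an object with "claw": the gripper command: -1 is fully open, 1 is shut, values between are in proportion; "delta_pos": the shift along the tool's x, y, z in cm, a list of three; "yaw": the turn about the tool's z in rad. In form: [{"claw": claw, "delta_pos": [tx, ty, tz], "yaw": yaw}, ...]. A call has 1 to 8 rows; each row shifts and turns the commanded pose from where the row before left it, along the tool's axes as they then stand; what a row does not reach is not made up. A row lasts 1/8 s, in which the tool goes at most 62.5 mm and 10.7 degrees, less where a joint would pass 70% of its speed; a pose out of reach is approached as far as the arm can. A call with a gripper value outside its range is refused whole. The fingers move at their own pace and stop on an object; "grip_force" is the grip in N (left out, the last holds). Time passes only in rows, so rows that do not move let the fingers close. It gives the time, the measured TCP pose, the force, the opening and the grip force at its end, in the units of the state.
- r.sense(): the state, without advancing time (a new reading comes with each control period).
- r.grab_frame(name): name is "scene" or "top"; returns a dict with "img" (400x640x3 uint8, blue, green, red), "z_map" (400x640 float32, mm along the optical axis (not along the pixel's ray), 0 where there is no reading), "fx", "fy", "cx", "cy" (pixels), "dist" ([k1, k2, p1, p2, k3] as OpenCV has them; the pictures are not rectified), "eye" and "rotation" of the camera in the world. Camera axes: x right, y up, looking along -z (the intrinsics and any distortion apply to the point x, -y, -z); pixel columns grow to the right and rows downward; lengths in mm; the calibration is good to about 2 mm. A picture is of the moment at which its call begins.
- r.sign_off(): hands the job in; it is judged then, once.
The state is a dict: "clock": time; "qpos": joint angles; "qvel": joint speeds; "joint_efforts": joint torques, N m; "eef_pos": TCP position; "tcp_rot": TCP orientation; "contact_force": force on the tool from outside, world axes, zero at the start; "wrist_torque": the same for the moment, N m; "opening": opening from 0.0 (shut) to 1.0 (fully open); "grasp_force": force on a finger pad.
Only numpy, scipy, OpenCV 4.12 (cv2) and the standard library are available. Lean on these libraries where they do the work, as an engineer would, in place of code of your own. Each camera call takes 0.05 s, during which the arm holds its last target. There are 200 camera calls.

TASK

Tidy the titration bench: stand the two drying cartridges with fresh blue gel in the blue tray and the two with spent pink gel in the red tray, one upright in each bay, and stand the amber bottle upright in the white saucer. Do not tip any of them over on the way, and leave the beaker and the steel cup where they are.

Things in the scene. Friction and masses are not known exactly. Their poses are not given: they have to be found in the camera images.
- blue_cartridge_a: One of two alike drying cartridges with blue gel, standing upright and loose on the bench: a plain cylinder 30 mm in diameter and 85 mm tall, about 60 g, blue all round between white end caps, with a blue disc in the middle of its top. Origin: centre of its underside, z up its axis. It can be gripped across the diameter at any height and any yaw.
- blue_cartridge_b: One of two alike drying cartridges with blue gel, standing upright and loose on the bench: a plain cylinder 30 mm in diameter and 85 mm tall, about 60 g, blue all round between white end caps, with a blue disc in the middle of its top. Origin: centre of its underside, z up its axis. It can be gripped across the diameter at any height and any yaw.
- pink_cartridge_a: One of two alike drying cartridges with pink gel, standing upright and loose on the bench: a plain cylinder 30 mm in diameter and 85 mm tall, about 60 g, pink all round between white end caps, with a pink disc in the middle of its top. Origin: centre of its underside, z up its axis. It can be gripped across the diameter at any height and any yaw.
- pink_cartridge_b: One of two alike drying cartridges with pink gel, standing upright and loose on the bench: a plain cylinder 30 mm in diameter and 85 mm tall, about 60 g, pink all round between white end caps, with a pink disc in the middle of its top. Origin: centre of its underside, z up its axis. It can be gripped across the diameter at any height and any yaw.
- amber_bottle: Small amber glass bottle with a paper band and a green screw cap, standing upright and loose on the bench: body 40 mm in diameter up to 65 mm, then a shoulder to the cap, 28 mm in diameter from 75 mm to the top at 92 mm; about 110 g. Origin: centre of its underside, z up its axis. Can be gripped across the body at any yaw.
- blue_tray: The blue plastic tray, fixed to the bench: 75 mm (its x) by 140 mm (its y) outside, 25 mm high, open above. Walls 5 mm, floor 5 mm thick. A divider 5 mm thick, as high as the walls, across the middle of its length makes two bays, each about 65 x 62 mm inside, centred at y = +34 mm and y = -34 mm (x = 0) in the tray's frame. Origin: centre of its underside, z up.
- red_tray: The red plastic tray, fixed to the bench: 75 mm (its x) by 140 mm (its y) outside, 25 mm high, open above. Walls 5 mm, floor 5 mm thick. A divider 5 mm thick, as high as the walls, across the middle of its length makes two bays, each about 65 x 62 mm inside, centred at y = +34 mm and y = -34 mm (x = 0) in the tray's frame. Origin: centre of its underside, z up.
- saucer: Round white plastic saucer, fixed to the bench: 86 mm across outside, 76 mm inside, rim 12 mm high, floor 4 mm thick. Origin: centre of its underside, z up.
- beaker: Bystander, to be left alone: empty open glass beaker, about 60 mm across and 75 mm tall, loose. Origin: centre of its underside.
- steel_cup: Bystander, to be left alone: empty open steel weighing cup, about 52 mm across and 40 mm tall, loose. Origin: centre of its underside. (Other small things on the bench - stir bar, dish, spatula, marker - lie flat, at most 20 mm high; the equipment stands beyond x = 0.75 m or more than 0.5 m to the side.)
Not all that is in view belongs to the job. Leave any turquoise or yellow look-alike of the pink_cartridge_a alone. What is shaped like the pink_cartridge_b but turquoise or yellow is not meant.

How it is judged (in metres and radians):
At the end, for the whole second after the job is handed in: Both blue-gel cartridges stand upright (within 0.1 rad) on the floor of the blue tray, one in each bay; both pink-gel ones likewise in the red tray; the amber bottle stands upright on the floor of the saucer, within 21 mm of its centre (inside the rim); all released and at rest ((((x of blue_cartridge_a in the frame of blue_tray between -0.02 and 0.02 m and y of blue_cartridge_a in the frame of blue_tray between 0.0145 and 0.053 m and z of blue_cartridge_a in the frame of blue_tray between 0.001 and 0.01 m) and (x of blue_cartridge_b in the frame of blue_tray between -0.02 and 0.02 m and y of blue_cartridge_b in the frame of blue_tray between -0.053 and -0.0145 m and z of blue_cartridge_b in the frame of blue_tray between 0.001 and 0.01 m)) or ((x of blue_cartridge_a in the frame of blue_tray between -0.02 and 0.02 m and y of blue_cartridge_a in the frame of blue_tray between -0.053 and -0.0145 m and z of blue_cartridge_a in the frame of blue_tray between 0.001 and 0.01 m) and (x of blue_cartridge_b in the frame of blue_tray between -0.02 and 0.02 m and y of blue_cartridge_b in the frame of blue_tray between 0.0145 and 0.053 m and z of blue_cartridge_b in the frame of blue_tray between 0.001 and 0.01 m))) and (((x of pink_cartridge_a in the frame of red_tray between -0.02 and 0.02 m and y of pink_cartridge_a in the frame of red_tray between 0.0145 and 0.053 m and z of pink_cartridge_a in the frame of red_tray between 0.001 and 0.01 m) and (x of pink_cartridge_b in the frame of red_tray between -0.02 and 0.02 m and y of pink_cartridge_b in the frame of red_tray between -0.053 and -0.0145 m and z of pink_cartridge_b in the frame of red_tray between 0.001 and 0.01 m)) or ((x of pink_cartridge_a in the frame of red_tray between -0.02 and 0.02 m and y of pink_cartridge_a in the frame of red_tray between -0.053 and -0.0145 m and z of pink_cartridge_a in the frame of red_tray between 0.001 and 0.01 m) and (x of pink_cartridge_b in the frame of red_tray between -0.02 and 0.02 m and y of pink_cartridge_b in the frame of red_tray between 0.0145 and 0.053 m and z of pink_cartridge_b in the frame of red_tray between 0.001 and 0.01 m))) and horizontal distance between amber_bottle and saucer below 0.021 m and z of amber_bottle in the frame of saucer between 0.001 and 0.009 m and angle between each of blue_cartridge_a, blue_cartridge_b, pink_cartridge_a, pink_cartridge_b, amber_bottle's own z axis and vertical below 0.1 rad and linear speed of each of blue_cartridge_a, blue_cartridge_b, pink_cartridge_a, pink_cartridge_b, amber_bottle below 0.02 m/s and angular speed of each of blue_cartridge_a, blue_cartridge_b, pink_cartridge_a, pink_cartridge_b, amber_bottle below 0.2 rad/s); the robot touches nothing.
It fails at once if a cartridge or the amber bottle is tipped over (beyond about 45 degrees) (angle between any of blue_cartridge_a, blue_cartridge_b, pink_cartridge_a, pink_cartridge_b, amber_bottle's own z axis and vertical above 0.8 rad).
It fails at once if the glass beaker or the steel cup is knocked over or pushed more than 20 mm (distance of any of beaker, steel_cup from where it was at the start of the episode above 0.02 m or angle between any of beaker, steel_cup's own z axis and vertical above 0.5 rad).
It also fails if it takes over 106 s, if anything falls off the work surface, if the arm or the gripper's body presses on something with over 40 N, if the wrist force passes 120 N, or if a joint passes its speed limit or range.

## Working session

There is one attempt and no reset: what is moved stays moved. The work goes in short steps, Python scripts to look and compute and a tool call to move; the robot and the scene stay as the last step left them, time stands still between calls to the robot, and variables do not carry over. Pictures are saved under pics/ and viewed, at most 14 in all, crops included, and the job is handed in when it is done.

Besides the shell and the picture viewer there is one more tool, called after "Request:" as name(argument=value, ...), one argument or row to a line, values as JSON. apply_moves: Moves the arm, as the interface text tells. Its arguments: {"type":"object","properties":{"deltas":{"type":"array"},"grip_force":{"type":"number"}},"required":["deltas"]}

```bash
ls; mkdir -p pics; cat > h.py <<'E'
import numpy as np, cv2, pickle
from rig import r
def grab(n):
    f=r.grab_frame(n); pickle.dump(f,open(n+'.pkl','wb')); return f
def ray(f,uv):
    K=np.array([[f['fx'],0,f['cx']],[0,f['fy'],f['cy']],[0,0,1.]])
    p=cv2.undistortPoints(np.array(uv,float).reshape(-1,1,2),K,np.array(f['dist'],float)).reshape(-1,2)
    d=np.c_[p[:,0],-p[:,1],-np.ones(len(p))]
    return d@np.array(f['rotation']).T
def onz(f,uv,z):
    d=ray(f,uv); e=np.array(f['eye']); return e+d*((z-e[2])/d[:,2])[:,None]
def pts(f):
    h,w=f['z_map'].shape; u,v=np.meshgrid(np.arange(w),np.arange(h))
    d=ray(f,np.c_[u.ravel(),v.ravel()]); return (np.array(f['eye'])+d*f['z_map'].reshape(-1,1)).reshape(h,w,3)
E
python3 - <<'E'
from h import *
for n in('scene','top'):
    f=grab(n); cv2.imwrite(f'pics/{n}0.png',f['img']); print(n,f['eye'],f['fx'],f['dist'],np.round(f['rotation'],3).tolist())
print(r.sense())
E
```

```text
pics
scene [ 984.70762067 -225.67878815  682.43240909] 370.0693351206347 [-0.04350829  0.          0.          0.          0.        ] [0.642, -0.004, 1.097]
top [ 401.8138013   -12.28247084 1281.93495337] 479.9259157963168 [-0.13240234  0.          0.          0.          0.        ] [0.133, -0.001, -1.572]
{'clock': 0.1, 'qpos': array([-1.32141882e+00,  3.53579360e-01,  1.63408669e+00, -2.40101662e-05,
        1.15518970e+00, -2.37942334e-03]), 'qvel': array([-0.00135826, -0.00159457, -0.00069893, -0.00063568, -0.00206915,
       -0.00037884]), 'joint_efforts': array([ 2.60813231e-04, -6.06356120e+01, -3.42820823e+01,  2.66333439e-05,
        4.02087666e-03, -1.71464319e-05]), 'eef_pos': array([ 155.6454958 , -605.08122492,  404.02479791]), 'tcp_rot': array([-3.14032951e+00,  1.89484547e-05,  2.51766654e-01]), 'contact_force': array([-0.24581594, -0.00768595,  0.61191889]), 'wrist_torque': array([-0.03997487,  0.04556079,  0.00377634]), 'grasp_force': 0.0, 'opening': 1.0011699018338387}
```

```bash
python3 - <<'E'
s=open('h.py').read()
s=s.replace("def grab(n):\n    f=r.grab_frame(n);","from scipy.spatial.transform import Rotation as Ro\ndef grab(n):\n    f=r.grab_frame(n); f['rotation']=Ro.from_euler('xyz',f['rotation']).as_matrix();")
open('h.py','w').write(s)
E
```

```text
(no output)
```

View pics/top0.png

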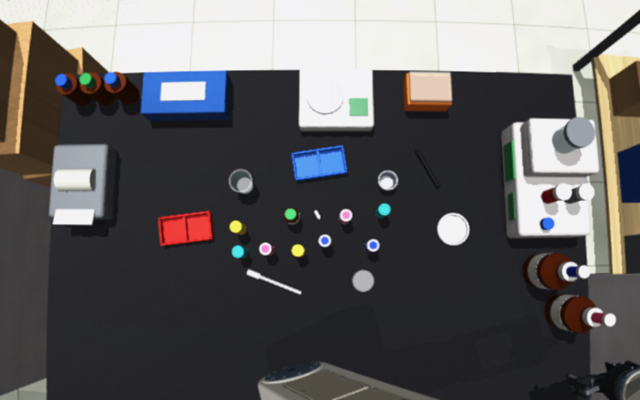

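View pics/scene0.png

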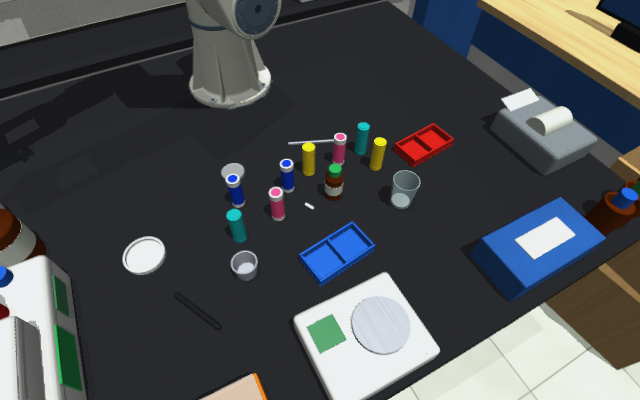

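Top view: blue tops at (325,241) and (373,245); pink tops at (346,215) and (265,249); amber bottle, green cap, at (291,215); saucer (453,229); blue tray (319,163); red tray (186,228). Look-alikes to leave: turquoise (384,210), (238,252) and yellow (236,227), (298,251). Beaker (241,181), cup (388,181). The far brown bottles and blue-capped ones are equipment.

```bash
python3 - <<'E'
from h import *
fs={n:grab(n) for n in('top','scene')}
f=fs['top']; I=f['img']; H=cv2.cvtColor(I,cv2.COLOR_BGR2HSV)
P=pts(f)
def comp(mask,at,rad):
    m=np.zeros_like(mask,np.uint8); cv2.circle(m,at,rad,255,-1)
    m=cv2.bitwise_and(mask.astype(np.uint8),m); return m
def hue(lo,hi,s=100,v=60): return cv2.inRange(H,(lo,s,v),(hi,255,255))
def show(n,at,lo,hi,z,rad=9):
    m=comp(hue(lo,hi),at,rad); v,u=np.nonzero(m)
    # depth points near top
    y,x=np.mgrid[-9:10,-9:10]; Q=P[at[1]-9:at[1]+10,at[0]-9:at[0]+10].reshape(-1,3)
    T=Q[abs(Q[:,2]-z)<6]
    print(n,len(u),(u.mean().round(1),v.mean().round(1)),onz(f,[[u.mean(),v.mean()]],z)[0].round(1),'depth',len(T),((T[:,:2].min(0)+T[:,:2].max(0))/2).round(1),np.median(T[:,2]).round(1),np.ptp(T[:,:2],axis=0).round(1))
show('blueA',(325,241),105,130,85);show('blueB',(373,245),105,130,85)
show('pinkA',(346,215),145,179,85);show('pinkB',(265,249),145,179,85)
show('amber',(291,214),45,80,92)
for n,at,lo,hi in(('bt',(319,163),100,130),('rt',(186,228),0,8)):
    m=comp(hue(lo,hi,120,50),at,40); c=max(cv2.findContours(m,0,2)[0],key=cv2.contourArea).reshape(-1,2)
    rr=cv2.minAreaRect(onz(f,c,25)[:,:2].astype(np.float32)); print(n,rr)
    b=cv2.boundingRect(c);Q=P[b[1]-3:b[1]+b[3]+3,b[0]-3:b[0]+b[2]+3].reshape(-1,3);Q=Q[(Q[:,2]>15)&(Q[:,2]<35)]
    print('  depth',cv2.minAreaRect(Q[:,:2].astype(np.float32)),np.median(Q[:,2]))
m=comp(cv2.inRange(H,(0,0,110),(179,60,255)),(453,229),25);c=max(cv2.findContours(m,0,2)[0],key=cv2.contourArea).reshape(-1,2)
print('saucer',cv2.minEnclosingCircle(onz(f,c,12)[:,:2].astype(np.float32)),cv2.fitEllipse(onz(f,c,12)[:,:2].astype(np.float32)))
for n,at,z in(('beaker',(241,181),75),('cup',(388,181),40)):
    Q=P[at[1]-16:at[1]+17,at[0]-16:at[0]+17].reshape(-1,3);Q=Q[(Q[:,2]>z-8)&(Q[:,2]<z+8)];print(n,len(Q),Q.min(0).round(),Q.max(0).round())
# scene cross-check: tops
f=fs['scene'];H=cv2.cvtColor(f['img'],cv2.COLOR_BGR2HSV)
for n,at,lo,hi,z in(('blueA',(287,163),105,130,85),('blueB',(234,178),105,130,85),('pinkA',(277,191),145,179,85),('pinkB',(341,136),145,179,85),('amber',(335,169),45,80,92)):
    m=comp(hue(lo,hi),at,5);v,u=np.nonzero(m);print('sc',n,len(u),onz(f,[[u.mean(),v.mean()]],z)[0].round(1) if len(u) else '')
c=fs['top']['img'][190:270,210:410];cv2.imwrite('pics/crop1.png',cv2.resize(c,None,fx=4,fy=4,interpolation=3))
E
```

```text
blueA 41 (np.float64(324.2), np.float64(240.0)) [462.5 -18.1  85. ] depth 114 [461.3 -18.7] 85.5 [27.5 27.4]
blueB 52 (np.float64(371.5), np.float64(245.5)) [ 448.5 -135.9   85. ] depth 112 [ 451.1 -139.8] 85.6 [27.6 29.5]
pinkA 39 (np.float64(344.8), np.float64(216.9)) [520.4 -69.7  85. ] depth 110 [526.3 -71.5] 85.8 [28.2 27.8]
pinkB 45 (np.float64(267.5), np.float64(249.2)) [439.6 123.2  85. ] depth 109 [441.3 129.6] 85.7 [27.5 29.3]
amber 127 (np.float64(290.0), np.float64(213.5)) [528.1  67.3  92. ] depth 97 [527.1  67.3] 92.5 [25.3 25.3]
bt ((672.2734375, -4.4654998779296875), (82.15003204345703, 145.1370086669922), 8.614148139953613)
  depth ((673.3577880859375, -4.827079772949219), (76.75346374511719, 140.27755737304688), 8.55538558959961) 24.26765889268586
rt ((496.9400939941406, 350.9002380371094), (79.7141342163086, 146.39166259765625), 7.076493740081787)
  depth ((496.9818115234375, 351.2655029296875), (76.89659118652344, 140.83665466308594), 7.918900012969971) 24.105345873158058
saucer ((495.4125671386719, -363.2724609375), 44.761478424072266) ((495.4743957519531, -363.2398376464844), (86.8643569946289, 87.63646697998047), 31.214351654052734)
beaker 111 [587. 168.  68.] [646. 227.  82.]
cup 91 [ 598. -211.   32.] [ 649. -162.   48.]
sc blueA 49 [461.1 -20.2  85. ]
sc blueB 45 [ 448.7 -140.1   85. ]
sc pinkA 47 [524.7 -73.2  85. ]
sc pinkB 38 [440.3 127.4  85. ]
sc amber 81 [530.6  63.5  92. ]
```

View pics/crop1.png

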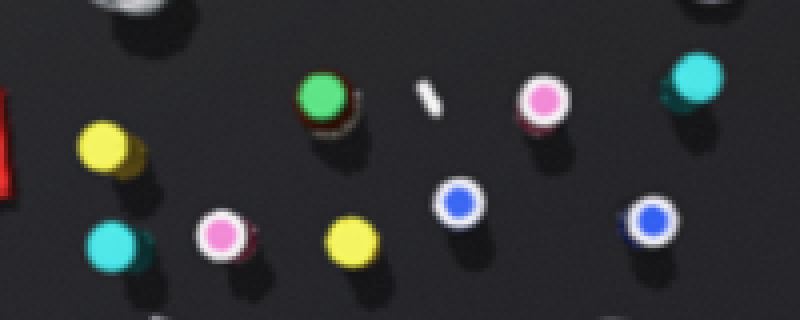

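The crop confirms the choice: blue discs at crop (459,203) and (652,221), pink at (545,101) and (222,236), green cap at (322,96). Turquoise and yellow are solid without white rims, so they stay put. Moving.

Request:
apply_moves(
  deltas=[
    {"claw": -0.15, "delta_pos": [0, 0, 0], "yaw": 0.126},
    {"claw": -0.15, "delta_pos": [0, 0, 0], "yaw": 0.126},
    {"claw": -0.15, "delta_pos": [2.5, -4, 0], "yaw": 0},
    {"claw": -0.15, "delta_pos": [2.5, -4, 0], "yaw": 0},
    {"claw": -0.15, "delta_pos": [2.5, -4, 0], "yaw": 0},
    {"claw": -0.15, "delta_pos": [2.5, -4, 0], "yaw": 0},
    {"claw": -0.15, "delta_pos": [2.5, -4, 0], "yaw": 0},
    {"claw": -0.15, "delta_pos": [2.5, -4, 0], "yaw": 0},
  ],
  grip_force=35,
)

```text
clock: 1.2
eef_pos: [306.3, -364.0, 404.7]
tcp_rot: [3.142, -0.0, -0.0]
contact_force: [0.4, -0.2, 0.3]
opening: 0.575
grasp_force: 0.0
```

Request:
apply_moves(
  deltas=[
    {"claw": -0.15, "delta_pos": [2.9, -4.5, 0], "yaw": 0},
    {"claw": -0.15, "delta_pos": [2.9, -4.5, 0], "yaw": 0},
    {"claw": -0.15, "delta_pos": [2.9, -4.5, 0], "yaw": 0},
    {"claw": -0.15, "delta_pos": [2.9, -4.5, 0], "yaw": 0},
    {"claw": -0.15, "delta_pos": [2.9, -4.4, 0], "yaw": 0},
    {"claw": -0.15, "delta_pos": [0, 0, 4], "yaw": 0},
    {"claw": -0.15, "delta_pos": [0, 0, 4], "yaw": 0},
    {"claw": -0.15, "delta_pos": [0, 0, 1], "yaw": 0},
  ],
)

```text
clock: 2.2
eef_pos: [450.0, -140.9, 312.8]
tcp_rot: [-3.14, 0.004, 0.0]
contact_force: [0.1, -0.4, 0.8]
opening: 0.578
grasp_force: 0.0
```

Request:
apply_moves(
  deltas=[
    {"claw": -0.15, "delta_pos": [0.1, -0.1, 3.5], "yaw": 0},
    {"claw": -0.15, "delta_pos": [0, 0, 3.5], "yaw": 0},
    {"claw": -0.15, "delta_pos": [0, 0, 3.3], "yaw": 0},
    {"claw": -0.15, "delta_pos": [0, 0, 0], "yaw": 0},
    {"claw": 1, "delta_pos": [0, 0, 0], "yaw": 0},
    {"claw": 1, "delta_pos": [0, 0, 0], "yaw": 0},
    {"claw": 1, "delta_pos": [0, 0, 0], "yaw": 0},
    {"claw": 1, "delta_pos": [0, 0, 0], "yaw": 0},
  ],
)

```text
clock: 3.2
eef_pos: [452.4, -140.6, 213.0]
tcp_rot: [3.141, -0.002, -0.0]
contact_force: [-0.3, -0.2, 8.4]
opening: 0.34
grasp_force: 36.1
```

Request:
apply_moves(
  deltas=[
    {"claw": 1, "delta_pos": [0, 0, -2], "yaw": 0},
    {"claw": 1, "delta_pos": [0, 0, -4], "yaw": 0},
    {"claw": 1, "delta_pos": [0, 0, -4], "yaw": 0},
    {"claw": 1, "delta_pos": [2, -1, -2], "yaw": 0},
    {"claw": 1, "delta_pos": [4, -2, 0], "yaw": 0},
    {"claw": 1, "delta_pos": [4, -2, 0], "yaw": 0},
    {"claw": 1, "delta_pos": [4, -2, 0], "yaw": 0},
    {"claw": 1, "delta_pos": [4, -2, 0], "yaw": 0},
  ],
)

```text
clock: 4.2
eef_pos: [632.9, -49.6, 332.3]
tcp_rot: [3.141, -0.001, -0.0]
contact_force: [0.6, -0.5, -0.8]
opening: 0.343
grasp_force: 35.6
```

Request:
apply_moves(
  deltas=[
    {"claw": 1, "delta_pos": [3, -0.8, 0], "yaw": 0},
    {"claw": 1, "delta_pos": [1.5, -0.4, 0], "yaw": 0},
    {"claw": 1, "delta_pos": [0, 0, 0], "yaw": 0},
  ],
)

```text
clock: 4.58
eef_pos: [676.9, -38.4, 331.6]
tcp_rot: [3.142, 0.0, 0.0]
contact_force: [-0.0, -0.2, -1.1]
opening: 0.341
grasp_force: 35.6
```

Request:
apply_moves(
  deltas=[
    {"claw": 1, "delta_pos": [0.1, 0, 4], "yaw": 0},
    {"claw": 1, "delta_pos": [0, 0, 4], "yaw": 0},
    {"claw": 1, "delta_pos": [0, 0, 2], "yaw": 0},
    {"claw": 1, "delta_pos": [0, 0, 1], "yaw": 0},
    {"claw": 1, "delta_pos": [0, 0, 0.2], "yaw": 0},
    {"claw": 1, "delta_pos": [0, 0, 0], "yaw": 0},
  ],
)

```text
clock: 5.32
eef_pos: [678.3, -38.5, 220.8]
tcp_rot: [3.142, -0.002, -0.0]
contact_force: [-0.2, 0.2, -0.4]
opening: 0.341
grasp_force: 35.6
```

Request:
apply_moves(
  deltas=[
    {"claw": 1, "delta_pos": [0, 0, 0.15], "yaw": 0},
    {"claw": 1, "delta_pos": [0, 0, 0.1], "yaw": 0},
    {"claw": 1, "delta_pos": [0, 0, 0], "yaw": 0},
  ],
)

```text
clock: 5.7
eef_pos: [678.1, -38.4, 218.1]
tcp_rot: [3.142, -0.001, -0.0]
contact_force: [-0.4, -0.5, 5.3]
opening: 0.34
grasp_force: 36.1
```

Floor contact at TCP z 218. Release, rise, and head to blue A.

Request:
apply_moves(
  deltas=[
    {"claw": 0, "delta_pos": [0, 0, 0], "yaw": 0},
    {"claw": -0.15, "delta_pos": [0, 0, 0], "yaw": 0},
    {"claw": -0.15, "delta_pos": [0, 0, 0], "yaw": 0},
    {"claw": -0.15, "delta_pos": [0, 0, -2], "yaw": 0},
    {"claw": -0.15, "delta_pos": [0, 0, -4], "yaw": 0},
    {"claw": -0.15, "delta_pos": [0, 0, -4], "yaw": 0},
    {"claw": -0.15, "delta_pos": [-3, 0, 0], "yaw": 0},
    {"claw": -0.15, "delta_pos": [-4, 0, 0], "yaw": 0},
  ],
)

```text
clock: 6.7
eef_pos: [607.8, -38.4, 319.3]
tcp_rot: [3.141, -0.003, -0.0]
contact_force: [-0.7, -0.4, -1.5]
opening: 0.574
grasp_force: 0.0
```

Request:
apply_moves(
  deltas=[
    {"claw": -0.15, "delta_pos": [-4, -0.5, 0], "yaw": 0},
    {"claw": -0.15, "delta_pos": [-4, -0.5, 0], "yaw": 0},
    {"claw": -0.15, "delta_pos": [-4, -0.5, 0], "yaw": 0},
    {"claw": -0.15, "delta_pos": [-2, -0.3, 0], "yaw": 0},
    {"claw": -0.15, "delta_pos": [0, 0, 0], "yaw": 0},
  ],
)

```text
clock: 7.32
eef_pos: [467.1, -20.2, 318.4]
tcp_rot: [3.142, -0.001, -0.0]
contact_force: [0.8, -0.4, 0.5]
opening: 0.577
grasp_force: 0.0
```

```bash
python3 - <<'E'
from h import *
f=grab('scene');c=f['img'][120:320,180:460];cv2.imwrite('pics/s1.png',cv2.resize(c,None,fx=2.5,fy=2.5,interpolation=3))
E
```

```text
(no output)
```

View pics/s1.png

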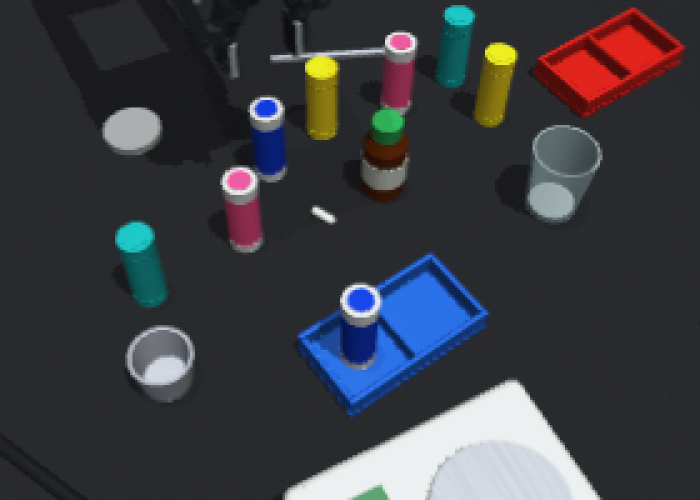

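The first blue cartridge stands upright in the near bay, at crop (360,325). Next I grasp blue A.

Request:
apply_moves(
  deltas=[
    {"claw": -0.15, "delta_pos": [-0.6, -0.1, 3], "yaw": 0},
    {"claw": -0.15, "delta_pos": [0, 0, 4], "yaw": 0},
    {"claw": -0.15, "delta_pos": [0, 0, 3.5], "yaw": 0},
    {"claw": -0.15, "delta_pos": [0, 0, 0], "yaw": 0},
    {"claw": 1, "delta_pos": [0, 0, 0], "yaw": 0},
    {"claw": 1, "delta_pos": [0, 0, 0], "yaw": 0},
    {"claw": 1, "delta_pos": [0, 0, 0], "yaw": 0},
    {"claw": 1, "delta_pos": [0, 0, 0], "yaw": 0},
  ],
)

```text
clock: 8.38
eef_pos: [462.4, -19.4, 213.2]
tcp_rot: [3.142, -0.002, -0.0]
contact_force: [-0.8, 0.6, 8.1]
opening: 0.341
grasp_force: 36.0
```

Request:
apply_moves(
  deltas=[
    {"claw": 1, "delta_pos": [0, 0, -2], "yaw": 0},
    {"claw": 1, "delta_pos": [0, 0, -4], "yaw": 0},
    {"claw": 1, "delta_pos": [0, 0, -4], "yaw": 0},
    {"claw": 1, "delta_pos": [2, -0.5, -2], "yaw": 0},
    {"claw": 1, "delta_pos": [4, -1, 0], "yaw": 0},
    {"claw": 1, "delta_pos": [4, -1, 0], "yaw": 0},
    {"claw": 1, "delta_pos": [4, -1, 0], "yaw": 0},
    {"claw": 1, "delta_pos": [4, -0.8, 0], "yaw": 0},
  ],
)

```text
clock: 9.38
eef_pos: [642.9, 24.0, 332.5]
tcp_rot: [3.142, -0.0, 0.0]
contact_force: [-0.3, -0.5, -0.7]
opening: 0.342
grasp_force: 35.5
```

Request:
apply_moves(
  deltas=[
    {"claw": 1, "delta_pos": [2.6, -0.5, 0], "yaw": 0},
    {"claw": 1, "delta_pos": [0, 0, 2], "yaw": 0},
    {"claw": 1, "delta_pos": [0, 0, 4], "yaw": 0},
    {"claw": 1, "delta_pos": [0, 0, 3], "yaw": 0},
    {"claw": 1, "delta_pos": [0, 0, 1.5], "yaw": 0},
    {"claw": 1, "delta_pos": [0, 0, 0.7], "yaw": 0},
    {"claw": 1, "delta_pos": [0, 0, 0], "yaw": 0},
  ],
)

```text
clock: 10.25
eef_pos: [667.8, 28.6, 220.5]
tcp_rot: [-3.142, -0.0, -0.0]
contact_force: [-0.2, 0.1, -1.3]
opening: 0.34
grasp_force: 35.5
```

Request:
apply_moves(
  deltas=[
    {"claw": 1, "delta_pos": [0, 0, 0.15], "yaw": 0},
    {"claw": 1, "delta_pos": [0, 0, 0.1], "yaw": 0},
    {"claw": 1, "delta_pos": [0, 0, 0], "yaw": 0},
    {"claw": 0, "delta_pos": [0, 0, 0], "yaw": 0},
    {"claw": -0.15, "delta_pos": [0, 0, 0], "yaw": 0},
    {"claw": -0.15, "delta_pos": [0, 0, 0], "yaw": 0},
    {"claw": -0.15, "delta_pos": [0, 0, -2], "yaw": 0},
    {"claw": -0.15, "delta_pos": [0, 0, -4], "yaw": 0},
  ],
)

```text
clock: 11.25
eef_pos: [667.3, 28.6, 277.9]
tcp_rot: [3.141, 0.003, -0.0]
contact_force: [1.2, 0.0, 0.8]
opening: 0.573
grasp_force: 0.0
```

Request:
apply_moves(
  deltas=[
    {"claw": -0.15, "delta_pos": [0, 0, -4], "yaw": 0},
    {"claw": -0.15, "delta_pos": [-2, 1.6, 0], "yaw": 0},
    {"claw": -0.15, "delta_pos": [-4, 2.8, 0], "yaw": 0},
    {"claw": -0.15, "delta_pos": [-4, 2.8, 0], "yaw": 0},
    {"claw": -0.15, "delta_pos": [-4, 2.8, 0], "yaw": 0},
    {"claw": -0.15, "delta_pos": [0, 0, 0], "yaw": 0},
  ],
)

```text
clock: 12.0
eef_pos: [525.5, -72.7, 318.9]
tcp_rot: [3.141, 0.001, -0.002]
contact_force: [0.7, 0.3, 0.5]
opening: 0.575
grasp_force: 0.0
```

Request:
apply_moves(
  deltas=[
    {"claw": -0.15, "delta_pos": [0, 0, 3], "yaw": 0},
    {"claw": -0.15, "delta_pos": [0, 0, 4], "yaw": 0},
    {"claw": -0.15, "delta_pos": [0, 0, 3.5], "yaw": 0},
    {"claw": -0.15, "delta_pos": [0, 0, 0], "yaw": 0},
    {"claw": 1, "delta_pos": [0, 0, 0], "yaw": 0},
    {"claw": 1, "delta_pos": [0, 0, 0], "yaw": 0},
    {"claw": 1, "delta_pos": [0, 0, 0], "yaw": 0},
    {"claw": 1, "delta_pos": [0, 0, 0], "yaw": 0},
  ],
)

```text
clock: 13.0
eef_pos: [528.7, -71.4, 214.2]
tcp_rot: [3.141, -0.003, -0.0]
contact_force: [-0.7, 0.1, 7.5]
opening: 0.341
grasp_force: 35.2
```

Request:
apply_moves(
  deltas=[
    {"claw": 1, "delta_pos": [0, 0, -2], "yaw": 0},
    {"claw": 1, "delta_pos": [0, 0, -4], "yaw": 0},
    {"claw": 1, "delta_pos": [0, 0, -4], "yaw": 0},
    {"claw": 1, "delta_pos": [0, -2, -2], "yaw": 0},
    {"claw": 1, "delta_pos": [-0.4, -4, 0], "yaw": 0},
    {"claw": 1, "delta_pos": [-0.4, -4, 0], "yaw": 0},
    {"claw": 1, "delta_pos": [-0.4, -4, 0], "yaw": 0},
    {"claw": 1, "delta_pos": [-0.4, -4, 0], "yaw": 0},
  ],
)

```text
clock: 14.0
eef_pos: [511.6, 109.8, 333.4]
tcp_rot: [-3.141, -0.001, -0.0]
contact_force: [0.3, 0.5, -0.5]
opening: 0.345
grasp_force: 34.7
```

Request:
apply_moves(
  deltas=[
    {"claw": 1, "delta_pos": [-0.4, -4, 0], "yaw": 0},
    {"claw": 1, "delta_pos": [-0.4, -4, 0], "yaw": 0},
    {"claw": 1, "delta_pos": [-0.4, -4, 0], "yaw": 0},
    {"claw": 1, "delta_pos": [-0.4, -4, 0], "yaw": 0},
    {"claw": 1, "delta_pos": [-0.2, -4, 0], "yaw": 0},
    {"claw": 1, "delta_pos": [0, -4, 0], "yaw": 0},
    {"claw": 1, "delta_pos": [0, -2.5, 0], "yaw": 0},
    {"claw": 1, "delta_pos": [0, 0, 0], "yaw": 0},
  ],
)

```text
clock: 15.0
eef_pos: [493.8, 374.8, 332.9]
tcp_rot: [-3.141, -0.0, 0.002]
contact_force: [-0.1, -1.1, -0.7]
opening: 0.342
grasp_force: 34.8
```

Request:
apply_moves(
  deltas=[
    {"claw": 1, "delta_pos": [-0.1, -1, 2], "yaw": 0},
    {"claw": 1, "delta_pos": [0, 0, 4], "yaw": 0},
    {"claw": 1, "delta_pos": [0, 0, 3], "yaw": 0},
    {"claw": 1, "delta_pos": [0, 0, 1.5], "yaw": 0},
    {"claw": 1, "delta_pos": [0, 0, 0.6], "yaw": 0},
    {"claw": 1, "delta_pos": [0, 0, 0], "yaw": 0},
  ],
)

```text
clock: 15.75
eef_pos: [493.2, 383.6, 221.9]
tcp_rot: [-3.141, -0.0, -0.0]
contact_force: [-0.0, -0.5, -1.1]
opening: 0.345
grasp_force: 34.7
```

Request:
apply_moves(
  deltas=[
    {"claw": 1, "delta_pos": [0, 0, 0.15], "yaw": 0},
    {"claw": 1, "delta_pos": [0, 0, 0.1], "yaw": 0},
    {"claw": 1, "delta_pos": [0, 0, 0], "yaw": 0},
  ],
)

```text
clock: 16.12
eef_pos: [493.0, 383.7, 219.6]
tcp_rot: [-3.141, -0.0, -0.0]
contact_force: [-0.5, 0.7, 0.0]
opening: 0.344
grasp_force: 34.7
```

Request:
apply_moves(
  deltas=[
    {"claw": 1, "delta_pos": [0, 0, 0.1], "yaw": 0},
    {"claw": 1, "delta_pos": [0, 0, 0.05], "yaw": 0},
    {"claw": 1, "delta_pos": [0, 0, 0], "yaw": 0},
  ],
)

```text
clock: 16.5
eef_pos: [493.1, 383.8, 219.2]
tcp_rot: [-3.141, -0.001, -0.0]
contact_force: [-3.7, -2.7, 13.2]
opening: 0.34
grasp_force: 36.1
```

Request:
apply_moves(
  deltas=[
    {"claw": 0, "delta_pos": [0, 0, -0.1], "yaw": 0},
    {"claw": -0.15, "delta_pos": [0, 0, 0], "yaw": 0},
    {"claw": -0.15, "delta_pos": [0, 0, 0], "yaw": 0},
    {"claw": -0.15, "delta_pos": [0, 0, -2], "yaw": 0},
    {"claw": -0.15, "delta_pos": [0, 0, -4], "yaw": 0},
    {"claw": -0.15, "delta_pos": [0, 0, -4], "yaw": 0},
    {"claw": -0.15, "delta_pos": [-0.8, 3, 0], "yaw": 0},
    {"claw": -0.15, "delta_pos": [-0.8, 4, 0], "yaw": 0},
  ],
)

```text
clock: 17.5
eef_pos: [476.9, 313.5, 320.7]
tcp_rot: [-3.14, -0.002, 0.001]
contact_force: [1.2, -0.4, 0.5]
opening: 0.577
grasp_force: 0.0
```

Request:
apply_moves(
  deltas=[
    {"claw": -0.15, "delta_pos": [-0.8, 4, 0], "yaw": 0},
    {"claw": -0.15, "delta_pos": [-0.8, 4, 0], "yaw": 0},
    {"claw": -0.15, "delta_pos": [-0.8, 4, 0], "yaw": 0},
    {"claw": -0.15, "delta_pos": [-0.8, 4, 0], "yaw": 0},
    {"claw": -0.15, "delta_pos": [-0.4, 2.4, 0], "yaw": 0},
    {"claw": -0.15, "delta_pos": [0, 0, 0], "yaw": 0},
  ],
)

```text
clock: 18.25
eef_pos: [440.7, 128.6, 319.8]
tcp_rot: [-3.141, -0.001, -0.002]
contact_force: [0.2, 0.0, -0.5]
opening: 0.576
grasp_force: 0.0
```

```bash
python3 - <<'E'
from h import *
f=grab('scene');c=f['img'][90:290,240:480];cv2.imwrite('pics/s2.png',cv2.resize(c,None,fx=2.5,fy=2.5,interpolation=3))
E
```

```text
(no output)
```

View pics/s2.png

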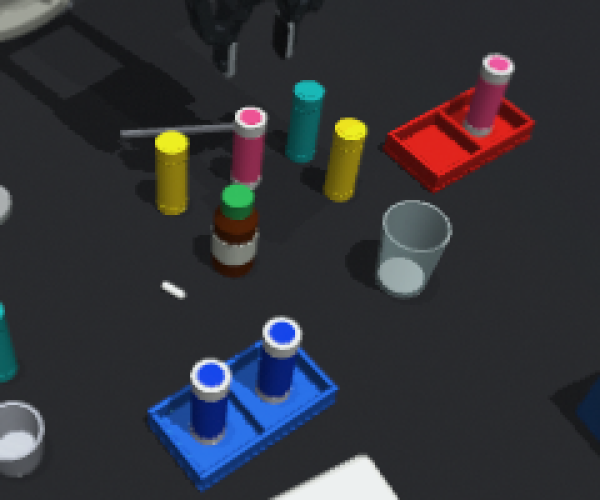

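Both blues stand in their bays, at crop (210,400) and (277,360), and one pink stands in the far red bay at (488,95). I go down on pink B with a narrower opening because the turquoise one is close.

Request:
apply_moves(
  deltas=[
    {"claw": -0.05, "delta_pos": [0, 0, 3], "yaw": 0},
    {"claw": -0.05, "delta_pos": [0, 0, 4], "yaw": 0},
    {"claw": -0.05, "delta_pos": [0, 0, 3.6], "yaw": 0},
    {"claw": -0.05, "delta_pos": [0, 0, 0], "yaw": 0},
    {"claw": 1, "delta_pos": [0, 0, 0], "yaw": 0},
    {"claw": 1, "delta_pos": [0, 0, 0], "yaw": 0},
    {"claw": 1, "delta_pos": [0, 0, 0], "yaw": 0},
    {"claw": 1, "delta_pos": [0, 0, 0], "yaw": 0},
  ],
)

```text
clock: 19.3
eef_pos: [441.0, 129.7, 213.2]
tcp_rot: [-3.141, -0.001, -0.0]
contact_force: [0.3, -0.3, -0.2]
opening: 0.343
grasp_force: 34.5
```

Request:
apply_moves(
  deltas=[
    {"claw": 1, "delta_pos": [0, 0, -2], "yaw": 0},
    {"claw": 1, "delta_pos": [0, 0, -4], "yaw": 0},
    {"claw": 1, "delta_pos": [0, 0, -4], "yaw": 0},
    {"claw": 1, "delta_pos": [1, -2, -2], "yaw": 0},
    {"claw": 1, "delta_pos": [1.3, -4, 0], "yaw": 0},
    {"claw": 1, "delta_pos": [1.3, -4, 0], "yaw": 0},
    {"claw": 1, "delta_pos": [1.3, -4, 0], "yaw": 0},
    {"claw": 1, "delta_pos": [1.2, -3, 0], "yaw": 0},
  ],
)

```text
clock: 20.3
eef_pos: [502.1, 301.2, 332.8]
tcp_rot: [-3.141, -0.0, 0.0]
contact_force: [0.3, -0.1, -0.8]
opening: 0.343
grasp_force: 34.7
```

Request:
apply_moves(
  deltas=[
    {"claw": 1, "delta_pos": [0, -1.8, 0], "yaw": 0},
    {"claw": 1, "delta_pos": [0, 0, 2], "yaw": 0},
    {"claw": 1, "delta_pos": [0, 0, 4], "yaw": 0},
    {"claw": 1, "delta_pos": [0, 0, 3], "yaw": 0},
    {"claw": 1, "delta_pos": [0, 0, 1.5], "yaw": 0},
    {"claw": 1, "delta_pos": [0, 0, 0.6], "yaw": 0},
    {"claw": 1, "delta_pos": [0, 0, 0], "yaw": 0},
  ],
)

```text
clock: 21.18
eef_pos: [502.1, 317.7, 222.2]
tcp_rot: [-3.141, -0.0, -0.0]
contact_force: [0.4, 0.4, -0.3]
opening: 0.34
grasp_force: 34.7
```

Request:
apply_moves(
  deltas=[
    {"claw": 1, "delta_pos": [0, 0, 0.2], "yaw": 0},
    {"claw": 1, "delta_pos": [0, 0, 0.15], "yaw": 0},
    {"claw": 1, "delta_pos": [0, 0, 0], "yaw": 0},
  ],
)

```text
clock: 21.55
eef_pos: [502.0, 317.7, 218.4]
tcp_rot: [-3.141, -0.0, -0.0]
contact_force: [-0.7, -0.2, -0.4]
opening: 0.341
grasp_force: 34.7
```

Request:
apply_moves(
  deltas=[
    {"claw": 1, "delta_pos": [0, 0, 0.1], "yaw": 0},
    {"claw": 1, "delta_pos": [0, 0, 0], "yaw": 0},
  ],
)

```text
clock: 21.8
eef_pos: [502.1, 317.7, 218.1]
tcp_rot: [-3.141, -0.001, -0.0]
contact_force: [-2.1, -1.5, 7.7]
opening: 0.343
grasp_force: 35.7
```

Request:
apply_moves(
  deltas=[
    {"claw": 0, "delta_pos": [0, 0, -0.05], "yaw": 0},
    {"claw": -0.15, "delta_pos": [0, 0, 0], "yaw": 0},
    {"claw": -0.15, "delta_pos": [0, 0, 0], "yaw": 0},
    {"claw": -0.15, "delta_pos": [0, 0, -2], "yaw": 0},
    {"claw": -0.15, "delta_pos": [0, 0, -4], "yaw": 0},
    {"claw": -0.15, "delta_pos": [0, 0, -4], "yaw": 0},
    {"claw": -0.45, "delta_pos": [0.3, 3, 0], "yaw": 0},
    {"claw": -0.45, "delta_pos": [0.4, 4, 0], "yaw": 0},
  ],
)

```text
clock: 22.8
eef_pos: [509.1, 247.6, 319.9]
tcp_rot: [-3.14, -0.003, 0.001]
contact_force: [-0.7, -1.5, 0.5]
opening: 0.728
grasp_force: 0.0
```

Request:
apply_moves(
  deltas=[
    {"claw": -0.45, "delta_pos": [0.4, 4, 0], "yaw": 0},
    {"claw": -0.45, "delta_pos": [0.4, 4, 0], "yaw": 0},
    {"claw": -0.45, "delta_pos": [0.4, 4, 0], "yaw": 0},
    {"claw": -0.45, "delta_pos": [0.4, 4, 0], "yaw": 0},
    {"claw": -0.45, "delta_pos": [0.2, 2.1, 0], "yaw": 0},
    {"claw": -0.45, "delta_pos": [0, 0, 0], "yaw": 0},
  ],
)

```text
clock: 23.55
eef_pos: [527.0, 65.5, 318.9]
tcp_rot: [-3.142, -0.001, -0.002]
contact_force: [-0.7, 0.9, -0.2]
opening: 0.731
grasp_force: 0.0
```

Request:
apply_moves(
  deltas=[
    {"claw": -0.45, "delta_pos": [0.05, -0.15, 4], "yaw": 0},
    {"claw": -0.45, "delta_pos": [0, 0, 4], "yaw": 0},
    {"claw": -0.45, "delta_pos": [0, 0, 2.5], "yaw": 0},
    {"claw": -0.45, "delta_pos": [0, 0, 1.2], "yaw": 0},
    {"claw": -0.45, "delta_pos": [0, 0, 0], "yaw": 0},
  ],
)

```text
clock: 24.18
eef_pos: [527.4, 68.6, 200.7]
tcp_rot: [-3.142, 0.001, 0.0]
contact_force: [-0.2, 0.2, -0.8]
opening: 0.725
grasp_force: 0.0
```

Request:
apply_moves(
  deltas=[
    {"claw": 1, "delta_pos": [0, 0, 0], "yaw": 0},
    {"claw": 1, "delta_pos": [0, 0, 0], "yaw": 0},
    {"claw": 1, "delta_pos": [0, 0, 0], "yaw": 0},
    {"claw": 1, "delta_pos": [0, 0, 0], "yaw": 0},
  ],
)

```text
clock: 24.68
eef_pos: [527.9, 68.3, 202.0]
tcp_rot: [-3.141, -0.002, -0.0]
contact_force: [-1.0, 2.2, 7.1]
opening: 0.459
grasp_force: 35.1
```

Request:
apply_moves(
  deltas=[
    {"claw": 1, "delta_pos": [0, 0, -2], "yaw": 0},
    {"claw": 1, "delta_pos": [0, 0, -4], "yaw": 0},
    {"claw": 1, "delta_pos": [0, 0, -4], "yaw": 0},
    {"claw": 1, "delta_pos": [0, 2, -2], "yaw": 0},
    {"claw": 1, "delta_pos": [-0.3, 4, 0], "yaw": 0},
    {"claw": 1, "delta_pos": [-0.3, 4, 0], "yaw": 0},
    {"claw": 1, "delta_pos": [-0.3, 4, 0], "yaw": 0},
    {"claw": 1, "delta_pos": [-0.3, 4, 0], "yaw": 0},
  ],
)

```text
clock: 25.68
eef_pos: [515.0, -113.2, 321.3]
tcp_rot: [3.141, -0.001, -0.0]
contact_force: [0.9, 0.9, -1.7]
opening: 0.456
grasp_force: 35.5
```

Request:
apply_moves(
  deltas=[
    {"claw": 1, "delta_pos": [-0.3, 4, 0], "yaw": 0},
    {"claw": 1, "delta_pos": [-0.3, 4, 0], "yaw": 0},
    {"claw": 1, "delta_pos": [-0.3, 4, 0], "yaw": 0},
    {"claw": 1, "delta_pos": [-0.3, 4, 0], "yaw": 0},
    {"claw": 1, "delta_pos": [-0.3, 4, 0], "yaw": 0},
    {"claw": 1, "delta_pos": [-0.3, 3.5, 0], "yaw": 0},
    {"claw": 1, "delta_pos": [-0.2, 1.5, 0], "yaw": 0},
    {"claw": 1, "delta_pos": [0, 0, 0], "yaw": 0},
  ],
)

```text
clock: 26.68
eef_pos: [495.0, -362.2, 320.8]
tcp_rot: [-3.141, -0.0, -0.002]
contact_force: [0.4, 0.6, -0.7]
opening: 0.461
grasp_force: 35.5
```

Down to about 208 first, then feel for the floor.

Request:
apply_moves(
  deltas=[
    {"claw": 1, "delta_pos": [0, 0.1, 3], "yaw": 0},
    {"claw": 1, "delta_pos": [0, 0, 4], "yaw": 0},
    {"claw": 1, "delta_pos": [0, 0, 2.5], "yaw": 0},
    {"claw": 1, "delta_pos": [0, 0, 1], "yaw": 0},
    {"claw": 1, "delta_pos": [0, 0, 0.7], "yaw": 0},
    {"claw": 1, "delta_pos": [0, 0, 0], "yaw": 0},
  ],
)

```text
clock: 27.42
eef_pos: [495.6, -362.6, 209.1]
tcp_rot: [3.141, -0.0, 0.0]
contact_force: [-0.5, -0.7, -1.4]
opening: 0.461
grasp_force: 35.5
```

Request:
apply_moves(
  deltas=[
    {"claw": 1, "delta_pos": [0, 0, 0.15], "yaw": 0},
    {"claw": 1, "delta_pos": [0, 0, 0.1], "yaw": 0},
    {"claw": 1, "delta_pos": [0, 0, 0], "yaw": 0},
  ],
)

```text
clock: 27.8
eef_pos: [495.3, -363.0, 206.5]
tcp_rot: [3.141, -0.0, -0.0]
contact_force: [0.3, -0.3, -1.1]
opening: 0.456
grasp_force: 35.5
```

Request:
apply_moves(
  deltas=[
    {"claw": 1, "delta_pos": [0, 0, 0.1], "yaw": 0},
    {"claw": 1, "delta_pos": [0, 0, 0], "yaw": 0},
  ],
)

```text
clock: 28.05
eef_pos: [495.4, -363.0, 206.0]
tcp_rot: [3.141, -0.0, -0.0]
contact_force: [-1.4, 0.5, 7.0]
opening: 0.459
grasp_force: 36.3
```

Request:
apply_moves(
  deltas=[
    {"claw": 0, "delta_pos": [0, 0, -0.05], "yaw": 0},
    {"claw": -0.45, "delta_pos": [0, 0, 0], "yaw": 0},
    {"claw": -0.45, "delta_pos": [0, 0, 0], "yaw": 0},
    {"claw": -0.45, "delta_pos": [0, 0, 0], "yaw": 0},
    {"claw": -0.45, "delta_pos": [0, 0, -2], "yaw": 0},
    {"claw": -0.45, "delta_pos": [0, 0, -4], "yaw": 0},
    {"claw": -0.45, "delta_pos": [0, 0, -4], "yaw": 0},
    {"claw": -0.45, "delta_pos": [0, 0, -4], "yaw": 0},
  ],
)

```text
clock: 29.05
eef_pos: [495.2, -362.8, 348.5]
tcp_rot: [3.141, -0.001, -0.0]
contact_force: [0.7, 0.3, -0.1]
opening: 0.73
grasp_force: 0.0
```

Request:
apply_moves(
  deltas=[
    {"claw": -0.45, "delta_pos": [-2, 3, 0], "yaw": 0},
    {"claw": -0.45, "delta_pos": [-3, 4, 0], "yaw": 0},
    {"claw": -0.45, "delta_pos": [-3, 4, 0], "yaw": 0},
    {"claw": -0.45, "delta_pos": [-3, 4, 0], "yaw": 0},
    {"claw": -0.45, "delta_pos": [-2, 3, 0], "yaw": 0},
    {"claw": -0.45, "delta_pos": [0, 0, 0], "yaw": 0},
  ],
)

```text
clock: 29.8
eef_pos: [363.7, -545.6, 349.1]
tcp_rot: [3.136, -0.001, -0.003]
contact_force: [-7.4, -4.0, 11.7]
opening: 0.729
grasp_force: 6.1
```

```bash
python3 - <<'E'
from h import *
f=grab('scene');cv2.imwrite('pics/s3.png',f['img'])
f=grab('top');P=pts(f).reshape(-1,3)
for n,x,y,z in(('b1',678,-38,90),('b2',668,29,90),('p1',492,385,90),('p2',502,317,90),('am',495,-363,96),('beaker',617,197,75),('cup',623,-187,40)):
    Q=P[(np.hypot(P[:,0]-x,P[:,1]-y)<38)&(abs(P[:,2]-z)<7)]
    if len(Q): print(n,len(Q),((Q.min(0)+Q.max(0))/2).round(1),np.ptp(Q,axis=0).round(1),np.median(Q[:,2]).round(1))
E
```

```text
b1 106 [675.  -39.4  89.9] [28.1 28.  13.6] 90.5
b2 110 [666.3  29.2  89.7] [29.3 28.2 11.3] 90.6
p1 118 [487.8 382.6  89.5] [28.  30.2 12.6] 90.2
p2 117 [500.9 317.8  89.4] [27.5 30.5 12.7] 90.7
am 103 [ 494.2 -361.7   95.1] [27.5 28.7 11.1] 96.5
beaker 101 [616.8 197.8  75.1] [58.1 57.5 13.5] 75.0
cup 88 [ 623.3 -186.5   39.7] [51.3 48.6 13.2] 39.9
```

View pics/s3.png

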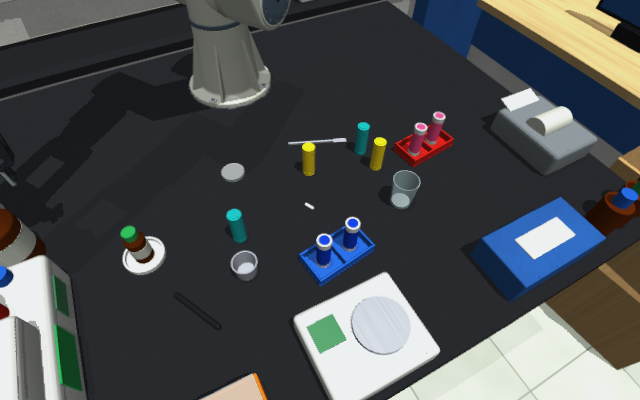

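Everything is placed and the bystanders have not moved. The gripper has touched a tall reagent bottle to the side at (10,235), so I back off along the same path.

Request:
apply_moves(
  deltas=[
    {"claw": -0.45, "delta_pos": [1, -1.4, 0], "yaw": 0},
    {"claw": -0.45, "delta_pos": [2, -3, 0], "yaw": 0},
    {"claw": -0.45, "delta_pos": [0, -4, 0], "yaw": 0},
    {"claw": -0.45, "delta_pos": [-2, -3, 0], "yaw": 0},
    {"claw": -0.45, "delta_pos": [0, 0, 0], "yaw": 0},
    {"claw": -0.45, "delta_pos": [0, 0, 0], "yaw": 0},
  ],
)

```text
clock: 30.65
eef_pos: [375.8, -429.0, 346.6]
tcp_rot: [3.14, -0.001, 0.0]
contact_force: [-0.4, -0.5, -0.1]
opening: 0.727
grasp_force: 0.0
```

```bash
python3 - <<'E'
from h import *
f=grab('top');cv2.imwrite('pics/t2.png',f['img']);s=r.sense();print(s['contact_force'],s['grasp_force'],s['clock'])
E
```

```text
[0.03143621 0.11307915 0.34969391] 0.0 30.7
```

View pics/t2.png

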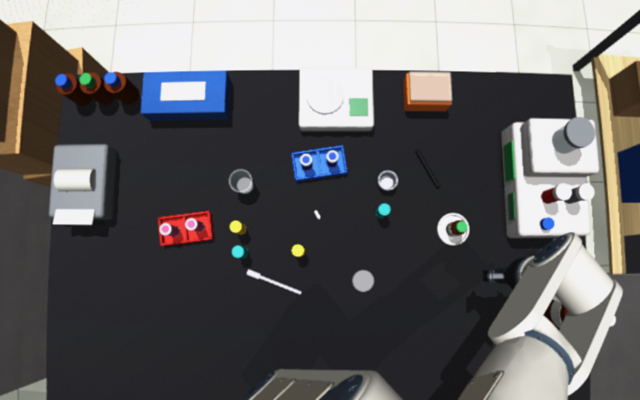

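All five stand centred. The arm still hangs over the side bottles, so I move it to open space before handing in.

Request:
apply_moves(
  deltas=[
    {"claw": -0.45, "delta_pos": [0, -4, -1], "yaw": 0},
    {"claw": -0.45, "delta_pos": [0, -4, -1], "yaw": 0},
    {"claw": -0.45, "delta_pos": [0, -4, -1], "yaw": 0},
    {"claw": -0.45, "delta_pos": [0, -4, -1], "yaw": 0},
    {"claw": -0.45, "delta_pos": [0, -4, 0], "yaw": 0},
    {"claw": -0.45, "delta_pos": [0, 0, 0], "yaw": 0},
    {"claw": -0.45, "delta_pos": [0, 0, 0], "yaw": 0},
  ],
)

```text
clock: 31.58
eef_pos: [376.0, -229.6, 386.0]
tcp_rot: [3.141, -0.001, 0.0]
contact_force: [-0.2, -0.1, -0.5]
opening: 0.722
grasp_force: 0.0
```

```bash
python3 - <<'E'
from h import *
s=r.sense();print(s['contact_force'],s['eef_pos'],abs(s['qvel']).max());print(r.sign_off())
E
```

```text
[-0.23497364 -0.06514057 -0.54632728] [ 375.95808335 -229.56322807  386.03909742] 0.01699721037322469
the job is handed in; nothing more can be done
None
```

I handed the job in at about 32 s with both blue cartridges in the blue tray, both pink ones in the red tray and the amber bottle in the saucer, all upright, and the beaker and cup unmoved; the gripper briefly touched a tall reagent bottle at the side (about 14 N at the wrist) and I backed it off, and the hand-in returned no verdict.

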